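# Service the filter unit

### The job

Service the filter unit: press each spent square cartridge straight down until its latches let go and it springs up, pull it out and put it in the white tray, right down inside it. Only when all are out, fit the fresh round canister into the round socket: ears through the slots, push down against the spring, turn clockwise until it stops (not quite a quarter turn) and let it rise so that it is locked home; last, swing the unit's lever fully over to the back to switch it on. Do not disturb the glassware and crucible behind the unit.

Things in the scene. Friction and masses are not known exactly. Their poses are not given: they have to be found in the camera images.
- unit: the filter unit, a fixed grey box 210 (x) x 270 (y) mm with a flat deck 50 mm above the worktop. Origin: centre of its underside; x points to its back, y to its left, z up. Its left half (+y) has four square wells for cartridges, some empty; its right half has the round bayonet socket and, in front of that, the lever.
- well0 (a point): mouth of the front left well (43 mm square, at deck height). Two hooked steel latches stand beside each well, 24 to 41 mm from its axis towards unit +x and -x, tops 24 mm above the deck, and hook over the cartridge's ears. Latched, a cartridge rests on a spring (about 6 N), its underside 26 mm below the deck, its x along unit x (either way), and cannot be pulled out.
- well1 (a point): mouth of the front right well. Releasing, in every well: pressed straight down about 10 mm from the latched height to a stop (7 to 18 N in all), the cartridge swings both latches outward, and they stay there.
- well2 (a point): mouth of the back left well. Released, in every well: when let go after that, the cartridge springs up by itself until it stands about 10 mm higher than it was latched (underside 16 mm below the deck), and can be lifted straight out.
- well3 (a point): mouth of the back right well.
- cart0_mid (a point): spent cartridge (may be absent): white body 40 x 40 mm, 62 mm tall, with an upright grey grip on top, 96 mm in all, 0.12 kg. Point: its centre, 48 mm above its underside; z up along it. The grip is 16 mm thick in x, 36 mm long in y, from 14 to 48 mm above the point. Two ears along its x reach 32 mm from its axis; they are 12 mm wide, 6 mm thick, undersides 8 mm below the point.
- cart1_mid (a point): spent cartridge like cart0, its centre; may be absent. It starts latched in well1.
- cart2_mid (a point): spent cartridge like cart0, its centre; may be absent. It starts latched in well2.
- cart3_mid (a point): spent cartridge like cart0, its centre; may be absent. It starts latched in well3.
- canister_mid (a point): the fresh canister, standing on the worktop: round aluminium body 54 mm across, 50 mm tall, lower edge bevelled, black bar handle on top, 84 mm in all, 0.28 kg. Point: its centre, 42 mm above its underside. Handle: 50 mm long in x, 16 mm thick in y, from 8 to 42 mm above the point. Two ears along x reach 36 mm from the axis, 12 mm wide, 15 to 22 mm below the point. Same turned half round.
- socket (a point): centre of the mouth of the bayonet socket, the top of its lip, 60 mm above the worktop; axes as unit. Opening 59 mm across in a lip 8 mm thick. A spring plate inside meets the canister's underside 22 mm below the mouth and gives 5 N there, 12 N at the stop 44 mm below the mouth. The ears clear the lip's underside once the canister's underside is 35 mm below the mouth.
- slot (a point): one of the two opposite entry slots for the canister's ears (about 18 mm wide), 36 mm from the socket's axis, 70 degrees counter-clockwise (from above) from unit x. Ears enter here; below the lip the canister turns only clockwise, 70 degrees, to a stop up to 6 degrees farther.
- pocket (a point): above one of the two opposite pockets in the lip's underside, 36 mm from the socket's axis towards unit +x. Let up here, the ears rise 3 mm into the pockets: locked home, canister x along unit x, its underside 32 mm below the mouth (its centre 10 mm above the mouth).
- lever (a joint): angle of the unit's toggle lever about its pivot, rad: 0 leaning to the front of the unit (off), 1.0 leaning to the back (on). It stays where it is left; about 1 N at the knob moves it.
- lever_tip (a point): centre of the lever's black ball knob, 26 mm across, 60 mm from the pivot, which is 72 mm above the worktop; it swings in the unit's x-z plane from 29 mm in front of the pivot to 29 mm behind it. The block under it is 70 mm (x) by 50 mm, its top 25 mm above the deck.
- tray: loose open white tray, 170 (x) x 200 (y) mm, 40 mm tall, walls and floor 5 mm thick. Origin: centre of its underside, z up.
- beaker_100: bystander behind the unit: glass beaker, 55 mm wide, 70 mm tall; origin in the middle of its underside
- cylinder_50: bystander behind the unit: glass measuring cylinder on a foot, 58 mm wide, 190 mm tall; origin in the middle of its underside
- crucible: bystander behind the unit: small lidded porcelain crucible, 45 mm wide, 49 mm tall; origin in the middle of its underside

How it is judged:
By the outcome, as a careful person would: the job done as asked, in the order asked, and still so for the second after the job is handed in, with the robot touching nothing.
Of cart0, cart1, cart2, cart3 only 3 to 4 are there at a start; the rules pass over those that are not, and their reading is None.
At some moment in a run one of tray may be knocked a few centimetres aside while the robot is not near it.
It also fails if it takes over 210 s, if anything falls off the work surface, if the arm or the gripper's body presses on something with over 40 N, if the wrist force passes 120 N, or if a joint passes its speed limit or range.

### The arm

A 7-joint arm with a two-finger parallel gripper is mounted at the origin on a cart in front of the work surface, level with it; the furniture and walls round the work are solid. World frame = base frame: x ahead of the robot, y to its left, z up, the work surface at z = 0. Lengths are in m, angles in rad, forces in N, time in s.
With the tool pointing down it reaches from about 0.425 to 0.8 m from the base axis. Payload 8.3 kg.
Tool frame: the origin (TCP) lies midway between the tips of the shut fingers; the grasp point (between the pads) lies behind it (arm.hold_point_z is the z of the grasp point in the tool frame, in m); z points along the fingers, y is the direction in which the jaws open and shut (so a half turn about z gives the same grasp; the last joint's range is limited). The gripper opens to 85 mm and grips with 20 to 120 N. Pads are 22 mm wide; open, the fingers measure 114 mm over their backs; the gripper's body (76 mm by 85 mm) begins 54 mm behind the grasp point. The pads swing forward as they close: fully open they stand 13 mm farther back than shut.
Start: joints at [-1.293, 0.383, 0.016, 1.37, -0.006, 1.388, -0.046], TCP at [0.209, 0.589, 0.231] pointing down, gripper open.
Joint ranges: [-2.95, 2.95], [-0.25, 2.06], [-1.52, 1.56], [0.18, 2.33], [-1.44, 4.58], [0.02, 2.06], [-3.01, 3.01]. Speed limits (rad/s): [2.39, 2.39, 3.01, 3.01, 3.14, 3.14, 3.14].

### API

Orientations are given as [roll, pitch, yaw] about the fixed x, y, z axes, in that order (R = Rz(yaw) Ry(pitch) Rx(roll)).
In Python, from rig import arm gives the robot as it stands.
- The arm moves only by the shell command python3 -m creep 'ROWS' [OPENING]. ROWS is JSON, a list that holds one entry, the list of rows, each a list of 4 numbers: the shift along the tool's x, y, z in mm, then the turn about the tool's z in rad. In form: [[[dx, dy, dz, yaw], ...]]. A call has 1 to 12 rows; each row is the pose to reach, as a shift and turn from the pose measured when the call began, along the tool's axes at that moment; what a row does not reach only later rows make up. A row lasts 1/10 s, in which the tool goes at most 50 mm and 8.59 degrees, less where a joint would pass 70% of its speed; a pose out of reach is approached as far as the arm can. A call with a gripper value outside its range is refused whole. OPENING is the closure, from -1 (fully open) to 1 (shut), set as the call begins (- or left out, the last holds). The fingers move at their own pace and stop on an object; the grip force is fixed at half the most. Time passes only in rows, so rows that repeat a pose let the fingers close. It gives the time, the measured TCP pose, the force and the opening at its end, in the units of the state.
- arm.state(): the state, without advancing time (a new reading comes with each control period).
- arm.grab_frame(name): name is "scene" or "top" or "wrist"; returns a dict with "frame" (480x640x3 uint8, red, green, blue), "z_map" (480x640 float32, m along the optical axis (not along the pixel's ray), 0 where there is no reading), "fx", "fy", "cx", "cy" (pixels), "world_to_cam" (4x4, takes a point from world to camera coordinates). Camera axes: x right, y down, z forward; pixel columns grow to the right and rows downward; lengths in m; the calibration is good to about 2 mm. A picture is of the moment at which its call begins.
- arm.sign_off(): hands the job in, once; it reports no verdict.
The state is a dict: "t": time; "joints": joint angles; "joint_vel": joint speeds; "effort": joint torques, N m; "eef_pos": TCP position; "tool_rot": TCP orientation; "force": force on the tool from outside, world axes, zero at the start; "moment": the same for the moment, N m; "gripper_width": finger opening in m.
Only numpy, scipy, OpenCV 4.12 (cv2) and the standard library are available. Lean on these libraries where they do the work, as an engineer would, in place of code of your own. Each camera call takes 0.05 s, during which the arm holds its last target.

## Working session

There is one attempt and no reset: what is moved stays moved. The work goes in short steps, Python scripts to look and compute and a shell command to move; the robot and the scene stay as the last step left them, time stands still between calls to the robot, and variables do not carry over. Pictures are saved under pics/ and viewed, and the job is handed in when it is done.

```bash
ls; mkdir -p pics; python3 - <<'E'
from rig import arm
import cv2
print(arm.state(), arm.hold_point_z)
for n in ["scene","top","wrist"]:
    f=arm.grab_frame(n); cv2.imwrite(f"pics/{n}0.png",f["frame"][:,:,::-1]); print(n,f["fx"],f["cx"],f["cy"],f["world_to_cam"].round(3).tolist())
E
```

```text
pics
{'t': 0.0, 'joints': array([-1.29291105,  0.38423979,  0.01640071,  1.37113735, -0.00630446,
        1.3882085 , -0.04651657]), 'joint_vel': array([-0.0003049 ,  0.00160543,  0.00194427, -0.0003096 ,  0.00046032,
        0.0003862 ,  0.00127278]), 'effort': array([ 3.57320641e-05, -6.27610588e+01,  8.44153259e-01, -3.71829057e+01,
        1.65156828e-02,  1.42125611e-02,  3.44784860e-05]), 'eef_pos': array([0.208705  , 0.58859591, 0.23028567]), 'tool_rot': array([-3.13964972e+00,  4.06127458e-05,  2.80082908e+00]), 'force': array([-0.20322035,  0.11857726, -0.05042845]), 'moment': array([-0.01687645,  0.02248735,  0.03096436]), 'gripper_width': 0.08547388248292548} -0.0187
scene 488.5067604874171 324.9149739177518 229.16089541465186 [[0.567, -0.823, 0.003, -0.397], [-0.434, -0.303, -0.848, 0.342], [0.7, 0.48, -0.53, 0.766], [0.0, 0.0, 0.0, 1.0]]
top 569.8633124808428 320.09098010074797 238.74457833567794 [[0.011, -1.0, 0.009, -0.035], [-0.993, -0.012, -0.115, 0.62], [0.115, -0.008, -0.993, 1.575], [0.0, 0.0, 0.0, 1.0]]
wrist 429.2668350194288 317.53839108312195 248.1808496537321 [[0.335, 0.942, -0.001, -0.623], [0.903, -0.321, 0.286, -0.036], [0.269, -0.097, -0.958, 0.378], [0.0, 0.0, 0.0, 1.0]]
```

View pics/scene0.png

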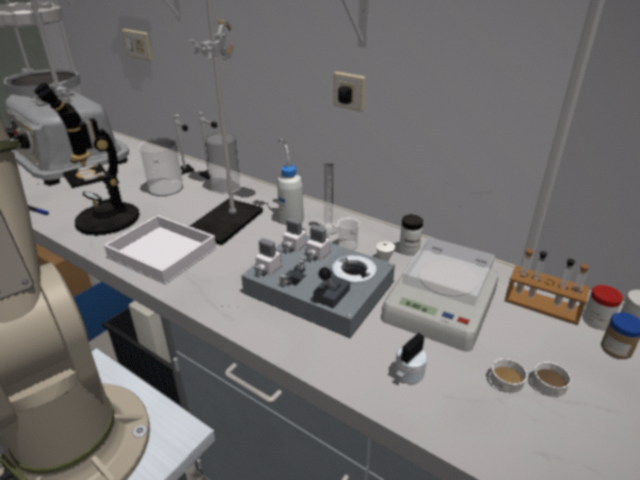

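View pics/top0.png

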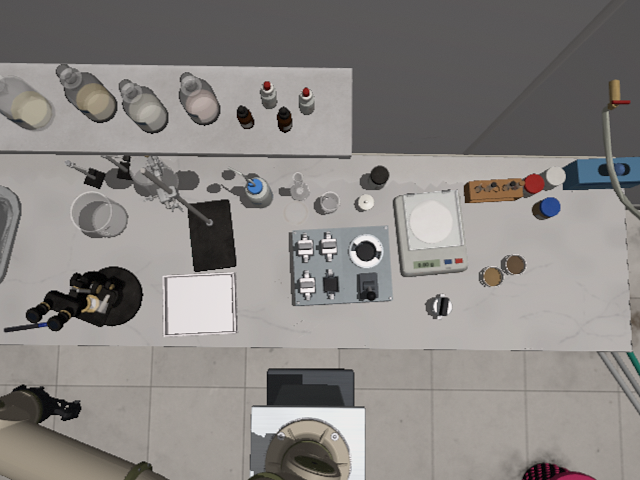

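View pics/wrist0.png

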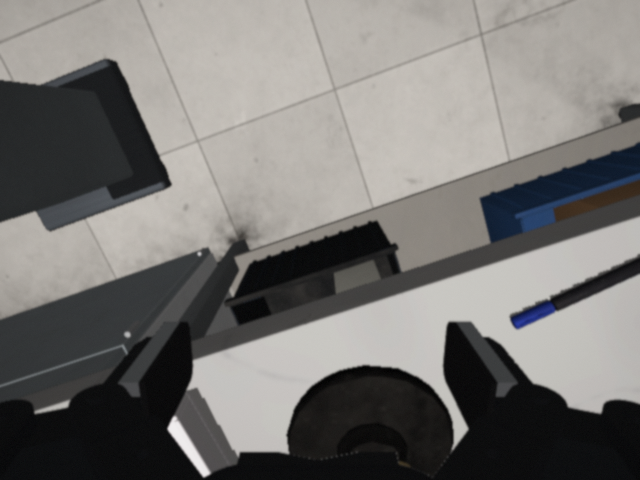

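The top view shows cartridges at about (307,284), (305,247) and (329,247), with well1 empty at (331,284). The socket is at (366,251), the lever at (368,290), the canister at (443,306) and the tray at (200,303).

```bash
cat > h.py <<'E'
import numpy as np, cv2
from rig import arm
def cloud(f):
    z=f["z_map"]; v,u=np.mgrid[0:480,0:640]
    P=np.stack([(u-f["cx"])/f["fx"]*z,(v-f["cy"])/f["fy"]*z,z],-1)
    T=np.linalg.inv(f["world_to_cam"]); W=P@T[:3,:3].T+T[:3,3]; W[z==0]=np.nan
    return W
def plane(f,u,v,h):
    T=np.linalg.inv(f["world_to_cam"]); d=T[:3,:3]@np.array([(u-f["cx"])/f["fx"],(v-f["cy"])/f["fy"],1]); o=T[:3,3]
    return o+d*(h-o[2])/d[2]
def proj(f,p):
    c=f["world_to_cam"]@np.append(p,1); return c[0]/c[2]*f["fx"]+f["cx"],c[1]/c[2]*f["fy"]+f["cy"]
def blobs(W,m,tag,minn=5):
    n,l,s,c=cv2.connectedComponentsWithStats(m.astype(np.uint8))
    for i in range(1,n):
        if s[i,4]<minn: continue
        p=W[l==i]; r=cv2.minAreaRect(p[:,:2].astype(np.float32)*1000)
        print(tag,s[i,4],"px",c[i].round(1),"med",np.median(p,0).round(4),"rect",np.round(r[0],1),np.round(r[1],1),round(r[2],1))
E
python3 - <<'E'
from h import *
f=arm.grab_frame("top"); W=cloud(f)
cv2.imwrite("pics/topcrop.png",cv2.resize(f["frame"][210:320,150:460,::-1],None,fx=2.58,fy=2.58,interpolation=cv2.INTER_CUBIC))
Z=W[...,2]; roi=np.zeros(Z.shape,bool); roi[215:330,150:470]=1
roi2=roi.copy(); roi2[:,400:]=0; roi2[:,:285]=0
blobs(W,roi2&(abs(Z-.05)<.006),"deck",50)
blobs(W,roi2&(Z>.105),"grips")
r3=roi.copy(); r3[:,:425]=0
blobs(W,r3&(Z>.07)&(Z<.1),"handle")
blobs(W,r3&(Z>.03)&(Z<.06),"body")
r4=roi.copy(); r4[:,250:]=0
blobs(W,r4&(Z>.025)&(Z<.05),"tray")
blobs(W,r4&(Z>.002)&(Z<.008),"trayfloor",50)
blobs(W,roi2&(Z>.056)&(Z<.064)&(np.arange(640)[None]>345),"lip")
E
```

```text
deck 4127 px [341.6 265. ] med [ 0.5414 -0.0893  0.0491] rect [547.4 -90.6] [210.3 270.2] 3.6
grips 84 px [329.4 244.3] med [ 0.5962 -0.0526  0.1175] rect [596.5 -52.4] [16.3 35.1] 3.6
grips 82 px [304.9 245.7] med [0.5907 0.0131 0.1184] rect [591.7  13. ] [15.8 32.3] 0.2
grips 81 px [307.1 284.3] med [0.4892 0.0062 0.118 ] rect [489.5   6.3] [16.3 32.1] 1.6
grips 78 px [371.2 295.4] med [ 0.4617 -0.1626  0.1315] rect [ 460.9 -163.2] [24.2 24.1] 47.5
handle 1194 px [443.  231.1] med [ 0.6384 -0.3633  0.0933] rect [ 638.  -366.1] [ 91.9 108.4] 0.9
handle 127 px [444.7 305.9] med [ 0.4353 -0.3679  0.0811] rect [ 435.2 -369.1] [17.7 49.4] 82.5
body 1070 px [447. 258.] med [ 0.5657 -0.3831  0.0536] rect [ 606.6 -375.5] [156.5 126.4] 5.6
body 139 px [437.  305.2] med [ 0.4377 -0.3546  0.0473] rect [ 437.  -354.7] [27.2 53.1] 87.7
body 42 px [449.6 307.3] med [ 0.4312 -0.389   0.0479] rect [ 430.7 -389. ] [11.6 37.3] 79.0
tray 13 px [210.1 221.7] med [0.6641 0.2841 0.0282] rect [664.9 284.8] [ 9.7 15.3] 65.1
tray 431 px [196.9 293.2] med [0.4736 0.3304 0.0372] rect [441.1 307.2] [159.4 202.8] 2.3
trayfloor 1913 px [200.6 301.8] med [0.4397 0.3086 0.0045] rect [438.2 311.3] [153.6 188.6] 1.7
lip 34 px [357.5 239.1] med [ 0.6181 -0.1308  0.0588] rect [ 618.1 -132.1] [22.9 19.5] 0.6
lip 125 px [374.1 241.7] med [ 0.615  -0.1808  0.0597] rect [ 610.9 -178.7] [75.9 34.7] 59.1
lip 13 px [350.9 245.5] med [ 0.5985 -0.1139  0.0577] rect [ 600.8 -114.2] [ 4.4 22.8] 67.4
lip 177 px [363.  260.7] med [ 0.5566 -0.1446  0.0596] rect [ 557.6 -149.2] [87.8 37.6] 74.2
lip 5 px [380.6 257. ] med [ 0.5684 -0.1973  0.0601] rect [ 568.5 -196. ] [10.9  3. ] 1.5
```

View pics/topcrop.png

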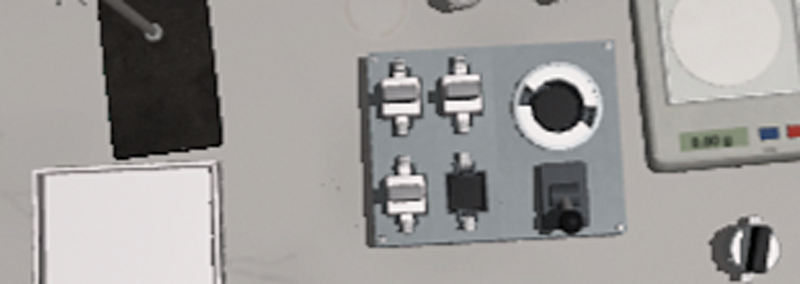

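```bash
cat >> h.py <<'E'
def go(x,y,z,yawdeg):
    """print tool-frame shift (mm) and tool-z turn (rad) to reach a world TCP pose"""
    from scipy.spatial.transform import Rotation as R
    s=arm.state(); q=R.from_euler("xyz",s["tool_rot"])
    d=q.inv().apply(np.array([x,y,z])-s["eef_pos"])*1000
    w=(yawdeg-np.degrees(s["tool_rot"][2])+180)%360-180
    print("at",s["eef_pos"].round(4),"yaw",np.degrees(s["tool_rot"][2]).round(1),"F",s["force"].round(1),"j7",s["joints"][6].round(2),"| shift",d.round(1),"turn",np.radians(-w).round(3),"rows",int(np.ceil(max(np.linalg.norm(d)/50,abs(w)/8.59))))
E
python3 -c "
from h import *
go(.5917,.013,.21,93.8)"
```

```text
at [0.2088 0.5888 0.2306] yaw 160.5 F [-0.2 -0.4 -0.7] j7 -0.05 | shift [-553.3 -414.7   21.2] turn 1.164 rows 14
```

```bash
python3 -m creep '[[[-553,-415,21,1.164],[-553,-415,21,1.164],[-553,-415,21,1.164],[-553,-415,21,1.164],[-553,-415,21,1.164],[-553,-415,21,1.164],[-553,-415,21,1.164],[-553,-415,21,1.164],[-553,-415,21,1.164],[-553,-415,21,1.164],[-553,-415,21,1.164],[-553,-415,21,1.164]]]' -1; python3 -c "
from h import *
go(.5917,.013,.21,93.8)"
```

```text
t: 1.4
eef_pos: [0.5412, 0.0877, 0.2131]
tool_rot: [-3.141, 0.001, 1.637]
force: [1.2, -0.4, -0.4]
gripper_width: 0.0853
at [0.5412 0.0877 0.2131] yaw 93.8 F [ 1.2 -0.4 -0.4] j7 -0.04 | shift [-77.9  45.5   3.1] turn 0.0 rows 2
```

```bash
python3 -m creep '[[[-78,45,3,0],[-78,45,3,0],[-78,45,3,0],[-78,45,3,0]]]'; python3 - <<'E'
from h import *
go(.5917,.013,.087,93.8)
f=arm.grab_frame("wrist"); W=cloud(f); Z=W[...,2]
cv2.imwrite("pics/w1.png",f["frame"][:,:,::-1])
blobs(W,(Z>.112)&(Z<.126),"grip",30)
print(proj(f,[.5917,.013,.12]))
E
```

```text
t: 1.8
eef_pos: [0.5913, 0.0114, 0.2096]
tool_rot: [-3.141, 0.001, 1.635]
force: [-0.4, 1.2, 0.8]
gripper_width: 0.0854
at [0.5913 0.0114 0.2096] yaw 93.7 F [-0.4  1.2  0.8] j7 0.14 | shift [  1.7   0.6 122.6] turn -0.003 rows 3
grip 2408 px [600.   43.1] med [0.7199 0.1272 0.1188] rect [726.2 126.3] [14.3 52.3] 47.8
grip 707 px [611.8 229.4] med [0.7517 0.0362 0.1193] rect [755.2  34.3] [23.1 11.6] 75.2
grip 1898 px [136.5 247.9] med [0.4883 0.008  0.119 ] rect [487.1   6.3] [15.9 36.2] 4.1
grip 1687 px [317.4 247.7] med [0.5901 0.0146 0.1191] rect [590.2  13.5] [15.7 35.4] 3.7
grip 1412 px [317.5 348.7] med [ 0.5942 -0.0492  0.1191] rect [594.2 -51.3] [15.6 35.8] 3.9
(np.float64(319.98174299354395), np.float64(250.95827237725547))
```

View pics/w1.png

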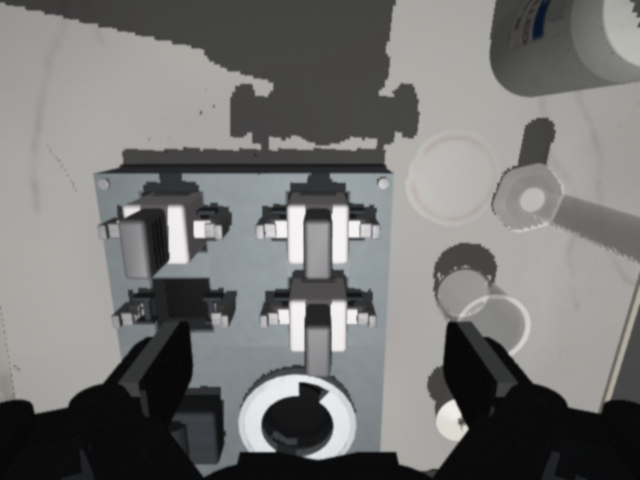

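The wrist view centres the grip of cart2 at px (317,248), world (0.590, 0.0135). Cart3's grip is at (0.594, -0.051) and cart0's at (0.487, 0.006), 102 x 65 mm apart. The glass is well behind the fingers.

```bash
python3 -m creep '[[[2,-1,50,0],[2,-1,100,0],[2,-1,122,0],[2,-1,122,0],[2,-1,122,0]]]'; python3 -m creep '[[[0,0,0,0],[0,0,0,0],[0,0,0,0],[0,0,0,0],[0,0,0,0],[0,0,0,0],[0,0,0,0],[0,0,0,0]]]' 1; python3 -c "
from h import *
go(.5905,.0135,.087,93.8)"
```

```text
t: 2.35
eef_pos: [0.59, 0.0164, 0.0886]
tool_rot: [-3.141, 0.0, 1.639]
force: [0.3, -0.7, 0.4]
gripper_width: 0.0854
t: 3.15
eef_pos: [0.5904, 0.0164, 0.0891]
tool_rot: [3.141, -0.0, 1.639]
force: [-0.1, 0.3, 4.5]
gripper_width: 0.0153
at [0.5904 0.0164 0.0891] yaw 93.9 F [-0.1  0.3  4.5] j7 0.19 | shift [-2.9 -0.1  2.1] turn 0.002 rows 1
```

```bash
python3 -m creep '[[[0,0,3,0],[0,0,5,0],[0,0,7,0],[0,0,9,0],[0,0,10,0],[0,0,10,0]]]'
```

```text
t: 3.75
eef_pos: [0.5911, 0.0164, 0.0805]
tool_rot: [3.139, -0.001, 1.639]
force: [-2.3, 0.2, 12.2]
gripper_width: 0.0151
```

```bash
python3 -m creep '[[[0,0,1,0],[0,0,2,0],[0,0,3,0],[0,0,3,0]]]';python3 -m creep '[[[0,0,1,0],[0,0,2,0],[0,0,2,0]]]'
```

```text
t: 4.15
eef_pos: [0.5914, 0.0163, 0.0801]
tool_rot: [3.138, -0.002, 1.639]
force: [-9.9, 0.3, 25.8]
gripper_width: 0.0151
t: 4.45
eef_pos: [0.5914, 0.0162, 0.0802]
tool_rot: [3.138, -0.003, 1.639]
force: [-9.3, 0.5, 21.6]
gripper_width: 0.0152
```

```bash
python3 -m creep '[[[0,0,-4,0],[0,0,-8,0],[0,0,-13,0],[0,0,-18,0],[0,0,-22,0],[0,0,-22,0]]]'
```

```text
t: 5.05
eef_pos: [0.5914, 0.0162, 0.1023]
tool_rot: [3.138, -0.003, 1.639]
force: [-0.2, -0.8, -1.2]
gripper_width: 0.0146
```

```bash
cat >> h.py <<'E'
def tray(name=None):
    f=arm.grab_frame("top"); W=cloud(f); Z=W[...,2]; fr=f["frame"].astype(int)
    r=np.zeros(Z.shape,bool); r[255:345,140:275]=1
    blobs(W,r&(Z>.032)&(Z<.048),"rim",60)
    blobs(W,r&(Z>.001)&(Z<.009)&(fr.min(2)>200),"floor",100)
    if name: cv2.imwrite("pics/"+name,cv2.resize(f["frame"][210:350,150:460,::-1],None,fx=2.5,fy=2.5))
E
python3 -m creep '[[[0,0,-50,0],[0,0,-90,0],[0,0,-90,0]]]'; python3 -c "
from h import *
tray('t1.png')
go(.455,.252,.195,93.8)"
```

```text
t: 5.35
eef_pos: [0.5941, 0.0154, 0.1981]
tool_rot: [3.128, -0.003, 1.638]
force: [0.9, -0.6, -1.2]
gripper_width: 0.0151
rim 326 px [180.7 302. ] med [0.4461 0.3776 0.0385] rect [433.5 318.6] [169.9 179.1] 3.5
rim 177 px [231.1 308. ] med [0.4151 0.2113 0.0379] rect [431.8 219. ] [ 63.3 181.2] 76.4
floor 2268 px [197.4 303.1] med [0.4367 0.3189 0.0044] rect [433.8 311.8] [157.9 181.5] 3.3
at [0.5928 0.0157 0.195 ] yaw 93.9 F [ 0.   0.9 -1.8] j7 0.15 | shift [ 245.1 -121.5   -0.4] turn 0.001 rows 6
```

View pics/t1.png

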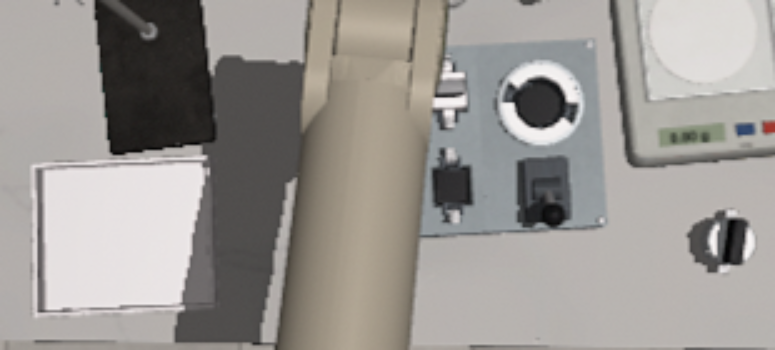

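```bash
python3 -m creep '[[[45,-22,0,0],[90,-45,0,0],[139,-69,0,0],[183,-91,0,0],[220,-115,0,0],[241,-132,0,0],[241,-132,0,0],[241,-132,0,0]]]'; python3 -c "
from h import *
go(.445,.250,.074,93.8)"
```

```text
t: 6.2
eef_pos: [0.4438, 0.2472, 0.1931]
tool_rot: [3.134, -0.002, 1.64]
force: [1.3, -0.9, -1.2]
gripper_width: 0.0152
at [0.4438 0.2472 0.1931] yaw 94.0 F [ 1.3 -0.9 -1.2] j7 -0.44 | shift [  2.5   0.5 119.1] turn 0.003 rows 3
```

```bash
python3 -m creep '[[[2,0,50,0],[2,0,95,0],[2,0,116,0],[2,0,118,0],[2,0,118,0]]]'; python3 -c "
from h import *
f=arm.grab_frame('wrist'); cv2.imwrite('pics/w2.png',f['frame'][:,:,::-1])
f=arm.grab_frame('scene'); cv2.imwrite('pics/s2.png',f['frame'][:,:,::-1])"
```

```text
t: 6.7
eef_pos: [0.4452, 0.2481, 0.075]
tool_rot: [3.135, -0.0, 1.638]
force: [-0.6, -0.0, -1.0]
gripper_width: 0.0151
```

View pics/w2.png

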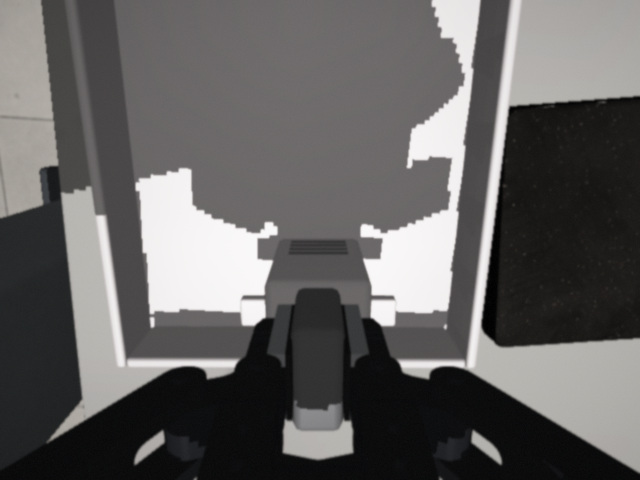

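View pics/s2.png

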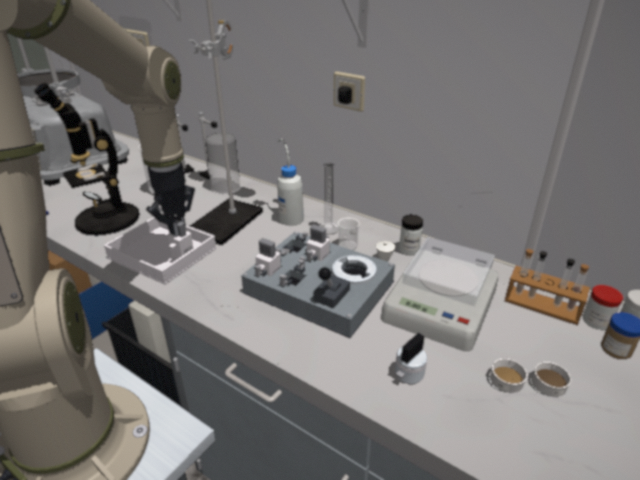

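The cartridge hangs upright inside the tray, its ears clear of both side walls (px 240–395 between the walls at 145 and 455). I'll lower it to contact.

```bash
python3 -m creep '[[[0,0,2,0],[0,0,4,0],[0,0,6,0],[0,0,6,0]]]'; python3 -m creep '[[[0,0,0,0],[0,0,0,0],[0,0,0,0],[0,0,0,0]]]' -1; python3 -m creep '[[[0,0,-50,0],[0,0,-100,0],[0,0,-120,0],[0,0,-120,0]]]'; python3 -c "
from h import *
go(.5938,-.051,.20,93.8)
f=arm.grab_frame('wrist'); cv2.imwrite('pics/w3.png',f['frame'][:,:,::-1])"
```

```text
t: 7.2
eef_pos: [0.4459, 0.2494, 0.0705]
tool_rot: [3.132, -0.003, 1.639]
force: [0.5, -0.4, -0.8]
gripper_width: 0.0151
t: 7.6
eef_pos: [0.4459, 0.2495, 0.0706]
tool_rot: [3.132, -0.003, 1.639]
force: [-0.3, 0.5, -0.3]
gripper_width: 0.0722
t: 8.0
eef_pos: [0.4467, 0.2501, 0.1945]
tool_rot: [3.126, -0.007, 1.639]
force: [0.1, 0.2, 0.4]
gripper_width: 0.0854
at [0.4467 0.2501 0.1945] yaw 93.9 F [0.1 0.2 0.4] j7 -0.44 | shift [-310.4  126.3   -5.7] turn 0.002 rows 7
```

View pics/w3.png

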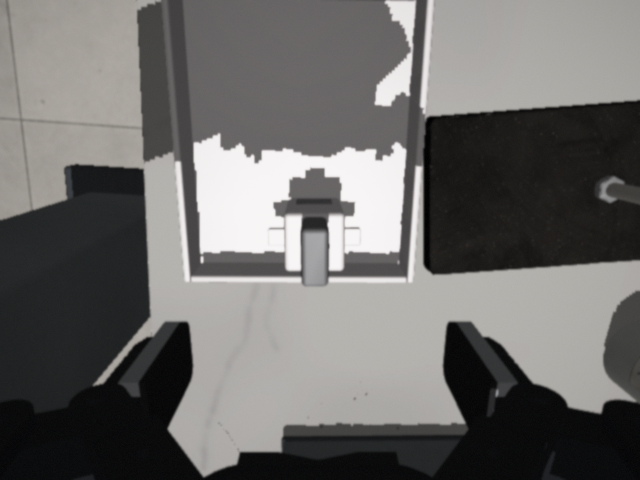

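The cartridge stands upright in the tray at px (315,245). Next is cart3.

```bash
python3 -m creep '[[[-45,18,-5,0],[-90,36,-5,0],[-135,54,-5,0],[-180,73,-5,0],[-225,92,-5,0],[-270,110,-5,0],[-310,126,-5,0],[-310,126,-5,0],[-310,126,-5,0]]]'; python3 - <<'E'
from h import *
f=arm.grab_frame("wrist"); W=cloud(f); Z=W[...,2]
cv2.imwrite("pics/w4.png",f["frame"][:,:,::-1])
blobs(W,(Z>.112)&(Z<.126)&(W[...,0]<.64),"grip",30)
go(.5938,-.0515,.087,93.8)
E
```

```text
t: 8.95
eef_pos: [0.5917, -0.0527, 0.1952]
tool_rot: [3.132, -0.004, 1.636]
force: [0.4, 0.2, -0.4]
gripper_width: 0.0853
grip 2661 px [114.6 133.8] med [0.4885 0.007  0.1191] rect [487.2   6.3] [16.3 35.7] 3.6
grip 1887 px [322.8 257.8] med [ 0.5943 -0.0501  0.1191] rect [594.4 -51.6] [15.9 35.8] 3.5
at [ 0.5917 -0.0508  0.1955] yaw 93.9 F [-0.7  0.8 -0.3] j7 0.29 | shift [ -1.4   1.  108.5] turn 0.002 rows 3
```

View pics/w4.png

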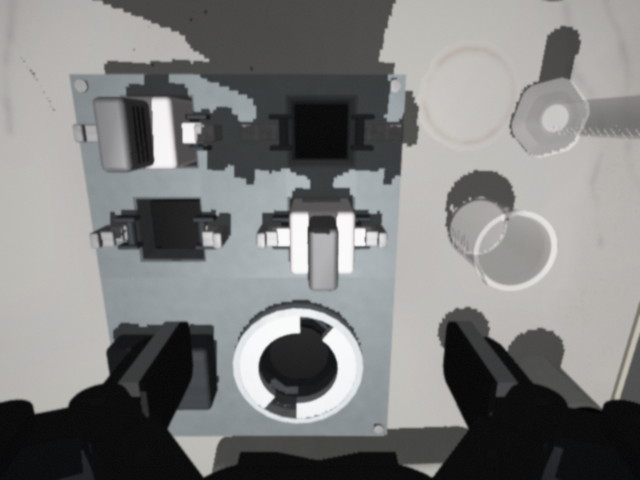

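Cart3's grip is at px (323,258), world (0.594, -0.0515), and well2 is empty. I'll go down and grip.

```bash
python3 -m creep '[[[-1,2,45,0],[-1,2,90,0],[-1,2,107,0],[-1,2,107,0],[-1,2,107,0]]]'; python3 -m creep '[[[0,0,0,0],[0,0,0,0],[0,0,0,0],[0,0,0,0],[0,0,0,0],[0,0,0,0],[0,0,0,0],[0,0,0,0]]]' 1; python3 -m creep '[[[0,0,3,0],[0,0,5,0],[0,0,7,0],[0,0,9,0],[0,0,10,0],[0,0,10,0]]]'
```

```text
t: 9.5
eef_pos: [0.5948, -0.0497, 0.0888]
tool_rot: [3.132, -0.006, 1.641]
force: [-0.5, -0.4, 1.0]
gripper_width: 0.0855
t: 10.3
eef_pos: [0.595, -0.0497, 0.0892]
tool_rot: [3.132, -0.006, 1.641]
force: [-0.6, 0.6, 5.3]
gripper_width: 0.0157
t: 10.9
eef_pos: [0.5955, -0.0499, 0.0806]
tool_rot: [3.131, -0.006, 1.64]
force: [-4.8, 1.5, 14.3]
gripper_width: 0.0154
```

```bash
python3 -m creep '[[[0,0,1,0],[0,0,2,0],[0,0,3,0],[0,0,3,0]]]';python3 -m creep '[[[0,0,1,0],[0,0,2,0],[0,0,2,0]]]'; python3 -m creep '[[[0,0,-4,0],[0,0,-8,0],[0,0,-13,0],[0,0,-18,0],[0,0,-22,0],[0,0,-22,0]]]'
```

```text
t: 11.3
eef_pos: [0.5958, -0.05, 0.0802]
tool_rot: [3.129, -0.007, 1.64]
force: [-10.4, 1.7, 26.9]
gripper_width: 0.0153
t: 11.6
eef_pos: [0.5959, -0.0501, 0.0803]
tool_rot: [3.129, -0.008, 1.64]
force: [-8.3, 1.3, 22.8]
gripper_width: 0.0151
t: 12.2
eef_pos: [0.5958, -0.0504, 0.1025]
tool_rot: [3.128, -0.008, 1.64]
force: [-1.0, 0.5, -1.3]
gripper_width: 0.0151
```

```bash
python3 -m creep '[[[0,0,-50,0],[0,0,-100,0],[0,0,-110,0],[0,0,-110,0]]]'; python3 -c "
from h import *
tray('t2.png')
go(.445,.313,.20,93.8)"
```

```text
t: 12.6
eef_pos: [0.5954, -0.0517, 0.2144]
tool_rot: [3.124, -0.008, 1.64]
force: [-0.3, 0.0, -1.6]
gripper_width: 0.0152
rim 498 px [198.  303.7] med [0.4351 0.3115 0.0381] rect [434.2 307. ] [170.2 201.4] 3.4
floor 2107 px [196.7 304.3] med [0.4274 0.323  0.0045] rect [434.1 312.8] [157.8 180. ] 3.4
at [ 0.5943 -0.0513  0.2121] yaw 94.0 F [ 0.2  1.  -2.4] j7 0.29 | shift [ 373.6 -124.    13.6] turn 0.003 rows 8
```

View pics/t2.png

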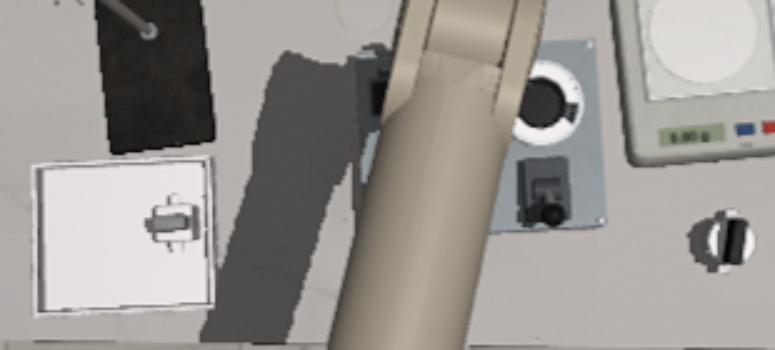

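The tray hasn't moved (centre (0.434, 0.307), yaw 3.4°), with one cartridge standing in its right part at crop px (175,222). The second goes in at y = 0.311.

```bash
python3 -m creep '[[[46,-15,0,0],[93,-31,0,0],[140,-46,0,0],[187,-62,0,0],[233,-77,0,0],[280,-93,0,0],[326,-108,5,0],[371,-129,13,0],[371,-129,13,0],[371,-129,13,0]]]'; python3 -c "
from h import *
go(.442,.311,.074,93.8)"
```

```text
t: 13.65
eef_pos: [0.4378, 0.3109, 0.1975]
tool_rot: [3.132, -0.005, 1.644]
force: [0.7, -0.4, -1.0]
gripper_width: 0.0154
at [0.4378 0.3109 0.1975] yaw 94.2 F [ 0.7 -0.4 -1. ] j7 -0.52 | shift [ -0.8   3.  123.6] turn 0.007 rows 3
```

```bash
python3 -m creep '[[[0,2,50,0],[0,2,100,0],[0,2,120,0],[0,2,123,0],[0,2,126,0],[0,2,128,0],[0,2,128,0]]]'; python3 -m creep '[[[0,0,0,0],[0,0,0,0],[0,0,0,0],[0,0,0,0]]]' -1; python3 -m creep '[[[0,0,-50,0],[0,0,-100,0],[0,0,-125,0],[0,0,-125,0]]]'; python3 -c "
from h import *
go(.4872,.0065,.20,93.8)
f=arm.grab_frame('wrist'); cv2.imwrite('pics/w5.png',f['frame'][:,:,::-1])"
```

```text
t: 14.35
eef_pos: [0.4414, 0.3118, 0.0702]
tool_rot: [3.131, -0.006, 1.644]
force: [-0.1, 0.5, -0.2]
gripper_width: 0.0148
t: 14.75
eef_pos: [0.4415, 0.312, 0.0705]
tool_rot: [3.131, -0.006, 1.644]
force: [0.2, -0.6, -1.0]
gripper_width: 0.0723
t: 15.15
eef_pos: [0.4423, 0.3124, 0.2003]
tool_rot: [3.125, -0.012, 1.644]
force: [0.6, -0.0, -0.6]
gripper_width: 0.0854
at [0.4423 0.3124 0.2003] yaw 94.2 F [ 0.6 -0.  -0.6] j7 -0.52 | shift [-308.4   22.4   -2.9] turn 0.007 rows 7
```

View pics/w5.png

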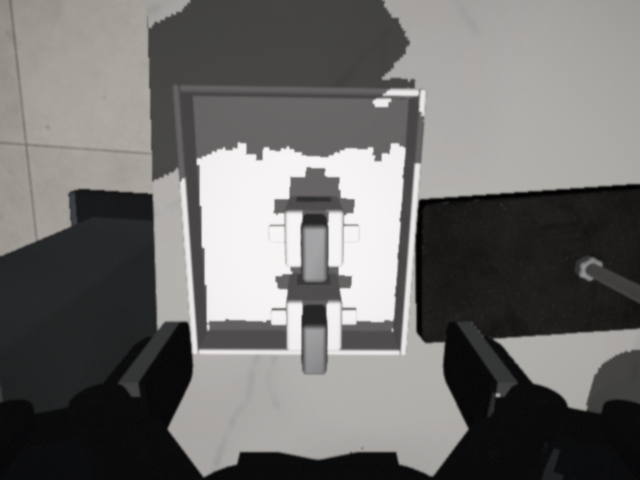

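Two cartridges stand upright in the tray (px (315,245) and (314,335)). Next is cart0.

```bash
python3 -m creep '[[[-48,3,-3,0],[-97,7,-3,0],[-146,10,-3,0],[-195,14,-3,0],[-243,17,-3,0],[-290,21,-3,0],[-308,22,-3,0.007],[-308,22,-3,0.007],[-308,22,-3,0.007]]]'; python3 - <<'E'
from h import *
f=arm.grab_frame("wrist"); W=cloud(f); Z=W[...,2]
blobs(W,(Z>.112)&(Z<.126)&(W[...,0]<.64),"grip",30)
go(.4872,.0065,.089,93.8)
E
```

```text
t: 16.1
eef_pos: [0.485, 0.0065, 0.1969]
tool_rot: [3.13, -0.009, 1.637]
force: [0.7, 1.0, -0.3]
gripper_width: 0.0854
grip 1857 px [319.9 259.7] med [0.4863 0.0077 0.1191] rect [486.2   6.4] [16.1 36. ] 4.2
at [0.4851 0.0074 0.1971] yaw 93.9 F [-0.6 -0.2  0.4] j7 0.06 | shift [ -2.1   0.7 108.1] turn 0.002 rows 3
```

```bash
python3 -m creep '[[[-1,0,45,0],[-1,0,90,0],[-1,0,108,0],[-1,0,108,0],[-1,0,108,0]]]'; python3 -m creep '[[[0,0,0,0],[0,0,0,0],[0,0,0,0],[0,0,0,0],[0,0,0,0],[0,0,0,0],[0,0,0,0],[0,0,0,0]]]' 1; python3 -m creep '[[[0,0,3,0],[0,0,5,0],[0,0,7,0],[0,0,9,0],[0,0,10,0],[0,0,10,0]]]'
```

```text
t: 16.65
eef_pos: [0.4864, 0.0086, 0.0893]
tool_rot: [3.13, -0.009, 1.641]
force: [0.5, 0.4, 0.7]
gripper_width: 0.0852
t: 17.45
eef_pos: [0.4867, 0.0086, 0.0896]
tool_rot: [3.129, -0.009, 1.64]
force: [-0.5, 0.2, 4.9]
gripper_width: 0.0154
t: 18.05
eef_pos: [0.4871, 0.0086, 0.0809]
tool_rot: [3.129, -0.01, 1.64]
force: [-7.3, -0.3, 21.2]
gripper_width: 0.0149
```

```bash
python3 -m creep '[[[0,0,1,0],[0,0,2,0],[0,0,3,0],[0,0,3,0]]]';python3 -m creep '[[[0,0,1,0],[0,0,2,0],[0,0,2,0]]]'; python3 -m creep '[[[0,0,-4,0],[0,0,-8,0],[0,0,-13,0],[0,0,-18,0],[0,0,-22,0],[0,0,-22,0]]]'
```

```text
t: 18.45
eef_pos: [0.4873, 0.0086, 0.0805]
tool_rot: [3.129, -0.012, 1.64]
force: [-15.7, -0.4, 40.2]
gripper_width: 0.0156
t: 18.75
eef_pos: [0.4874, 0.0085, 0.0806]
tool_rot: [3.129, -0.014, 1.639]
force: [-12.9, -0.2, 34.7]
gripper_width: 0.0154
t: 19.35
eef_pos: [0.4872, 0.0081, 0.1028]
tool_rot: [3.129, -0.014, 1.64]
force: [0.1, 1.2, -1.7]
gripper_width: 0.0152
```

```bash
python3 -m creep '[[[0,0,-50,0],[0,0,-100,0],[0,0,-110,0],[0,0,-110,0]]]'; python3 -c "
from h import *
tray('t3.png')
go(.440,.370,.20,93.8)"
```

```text
t: 19.75
eef_pos: [0.4871, 0.0066, 0.2143]
tool_rot: [3.125, -0.015, 1.64]
force: [-0.0, 0.1, -1.7]
gripper_width: 0.0155
rim 391 px [202.4 293.4] med [0.4735 0.3016 0.0382] rect [440.5 296.7] [169.6 201.2] 2.5
rim 75 px [199.7 332. ] med [0.3565 0.3044 0.0378] rect [356.4 300.9] [  5.4 110.1] 3.5
floor 1889 px [200.  303.4] med [0.4227 0.3153 0.0044] rect [439.  301.3] [158.1 180.7] 3.2
at [0.4859 0.0067 0.2124] yaw 94.0 F [-0.2  0.1 -2.4] j7 0.06 | shift [365.4 -21.   17.4] turn 0.003 rows 8
```

View pics/t3.png

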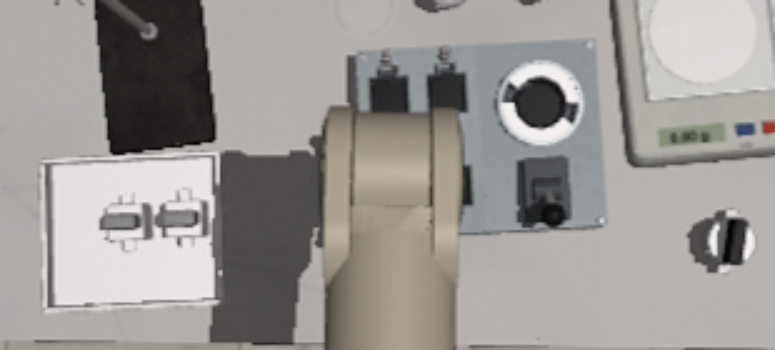

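The tray was knocked about 1 cm; its left edge went from crop px 35 to 45. I'll re-measure it and the cartridges.

```bash
python3 -m creep '[[[0,0,0,0],[0,0,0,0],[0,0,0,0],[0,0,0,0],[0,0,0,0]]]'; python3 -c "
from h import *
tray()
f=arm.grab_frame('top'); W=cloud(f); Z=W[...,2]; r=np.zeros(Z.shape,bool); r[250:340,140:260]=1
blobs(W,r&(Z>.09)&(Z<.115),'grips')
go(.440,.360,.20,93.8)"
```

```text
t: 20.3
eef_pos: [0.4858, 0.0066, 0.2121]
tool_rot: [3.129, -0.014, 1.64]
force: [-1.1, -1.0, -0.8]
gripper_width: 0.0155
rim 420 px [200.5 308.9] med [0.4045 0.3189 0.0384] rect [439.3 297.2] [170.2 201.3] 3.3
floor 1867 px [200.3 303.8] med [0.4199 0.3149 0.0044] rect [438.9 302.9] [158.1 178.7] 3.3
grips 86 px [197.6 298.1] med [0.4493 0.2987 0.099 ] rect [449.4 299.7] [16.1 36.5] 0.6
grips 84 px [221.5 296.6] med [0.4529 0.2354 0.0985] rect [452.8 235.5] [16.1 36.2] 0.6
at [0.4859 0.0066 0.2123] yaw 93.9 F [-0.5 -0.  -1.3] j7 0.06 | shift [355.5 -21.7  17.2] turn 0.003 rows 8
```

```bash
python3 -m creep '[[[48,-3,0,0],[96,-6,0,0],[144,-9,0,0],[192,-12,0,0],[240,-15,0,0],[288,-18,0,0],[330,-21,8,0],[353,-21,16,0],[353,-21,16,0],[353,-21,16,0]]]'; python3 -c "
from h import *
go(.443,.358,.074,93.8)"
```

```text
t: 21.4
eef_pos: [0.4407, 0.3575, 0.2006]
tool_rot: [3.129, -0.013, 1.641]
force: [-0.4, -0.6, -1.7]
gripper_width: 0.0151
at [0.4407 0.3575 0.2006] yaw 94.0 F [-0.4 -0.6 -1.7] j7 -0.57 | shift [ -1.3   0.7 126.6] turn 0.003 rows 3
```

```bash
python3 -m creep '[[[-1,1,50,0],[-1,1,100,0],[-1,1,122,0],[-1,1,126,0],[-1,1,129,0],[-1,1,131,0],[-1,1,131,0]]]'; python3 -m creep '[[[0,0,0,0],[0,0,0,0],[0,0,0,0],[0,0,0,0]]]' -1; python3 -m creep '[[[0,0,-50,0],[0,0,-100,0],[0,0,-140,0],[0,0,-140,0]]]'; python3 -c "
from h import *
go(.52,-.10,.22,93.8)
f=arm.grab_frame('wrist'); cv2.imwrite('pics/w6.png',f['frame'][:,:,::-1])"
```

```text
t: 22.1
eef_pos: [0.4443, 0.3589, 0.0713]
tool_rot: [3.127, -0.015, 1.64]
force: [0.0, -1.5, -1.0]
gripper_width: 0.0153
t: 22.5
eef_pos: [0.4444, 0.359, 0.0716]
tool_rot: [3.127, -0.015, 1.64]
force: [-0.2, 0.5, 0.5]
gripper_width: 0.0722
t: 22.9
eef_pos: [0.4451, 0.3584, 0.2183]
tool_rot: [3.118, -0.023, 1.64]
force: [-1.0, 0.2, -0.2]
gripper_width: 0.0856
at [0.4451 0.3584 0.2183] yaw 94.0 F [-1.   0.2 -0.2] j7 -0.57 | shift [-462.4   43.3  -11.1] turn 0.003 rows 10
```

View pics/w6.png

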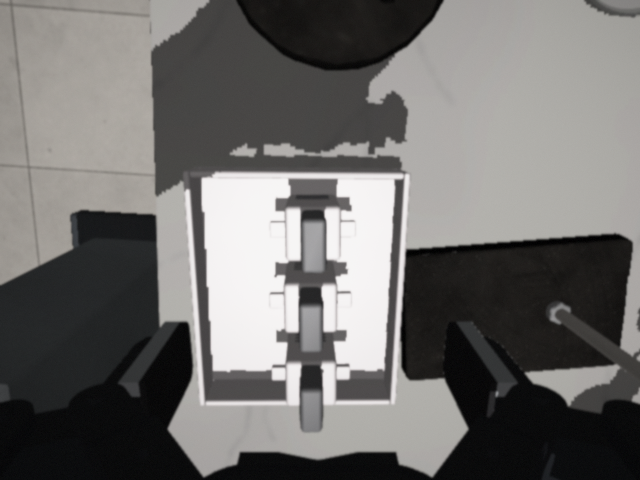

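All three cartridges stand fully inside the tray (px (312,245), (311,325), (311,395)). Next I'll look at the socket from above.

```bash
python3 -m creep '[[[-48,10,-11,0],[-96,22,-11,0],[-144,34,-11,0],[-192,46,-11,0],[-240,58,-11,0],[-288,70,-11,0],[-336,82,-11,0],[-384,94,-11,0],[-432,106,-11,0],[-480,118,-11,0],[-510,106,-11,0],[-510,106,-11,0]]]'; python3 -m creep '[[[0,0,0,0],[0,0,0,0],[0,0,0,0]]]'; python3 - <<'E'
from h import *
go(.585,-.15,.23,93.8)
f=arm.grab_frame("wrist"); W=cloud(f); Z=W[...,2]
cv2.imwrite("pics/w7.png",f["frame"][:,:,::-1])
cv2.imwrite("pics/w7z.png",np.clip(np.nan_to_num(Z)*1500+40,0,255).astype(np.uint8))
blobs(W,(Z>.055)&(Z<.065)&(W[...,0]<.67),"lip",100)
blobs(W,(Z>.046)&(Z<.054)&(W[...,0]<.67),"deck",500)
E
```

```text
t: 24.15
eef_pos: [0.5821, -0.151, 0.2165]
tool_rot: [3.125, -0.017, 1.63]
force: [0.2, -1.2, 1.0]
gripper_width: 0.0852
t: 24.45
eef_pos: [0.5823, -0.1495, 0.216]
tool_rot: [3.126, -0.017, 1.632]
force: [-0.0, 0.1, 0.1]
gripper_width: 0.0854
at [ 0.5823 -0.1495  0.216 ] yaw 93.5 F [-0.   0.1  0.1] j7 0.48 | shift [ -0.4   2.9 -14. ] turn -0.005 rows 1
lip 660 px [144.   86.5] med [ 0.4652 -0.0605  0.0587] rect [462.  -60.7] [20.2 21.7] 3.5
lip 454 px [224.9  86.8] med [ 0.5157 -0.0576  0.0588] rect [520.9 -57. ] [22.1 21.8] 4.1
lip 444 px [304.6  86.4] med [ 0.5701 -0.0535  0.0582] rect [568.5 -54. ] [13.6 21.7] 4.0
lip 455 px [380.1  85.2] med [ 0.6187 -0.0499  0.0584] rect [620.4 -50.3] [14.  21.9] 3.9
lip 325 px [274.3  86.3] med [ 0.5497 -0.055   0.0596] rect [549.6 -55. ] [13.6  9.9] 2.6
lip 304 px [410.7  85.9] med [ 0.6395 -0.0493  0.0595] rect [639.5 -49.3] [13.6 10.1] 2.8
lip 7345 px [316.8 234.8] med [ 0.5822 -0.1531  0.0588] rect [ 584.3 -155.8] [95.2 95.6] 4.7
lip 426 px [203.2 218.7] med [ 0.5122 -0.1383  0.0599] rect [ 498.9 -145.1] [38.2 81.8] 57.8
lip 996 px [266.8 421.3] med [ 0.5525 -0.3139  0.056 ] rect [ 549.9 -315.6] [20.9 57.9] 5.9
deck 59423 px [267.  143.2] med [ 0.5394 -0.0895  0.0489] rect [ 546.2 -113.8] [211.1 224.2] 3.8
deck 4668 px [305.5 375.8] med [ 0.5749 -0.2641  0.0531] rect [ 585.6 -274.3] [176.1  81.3] 29.0
```

View pics/w7.png

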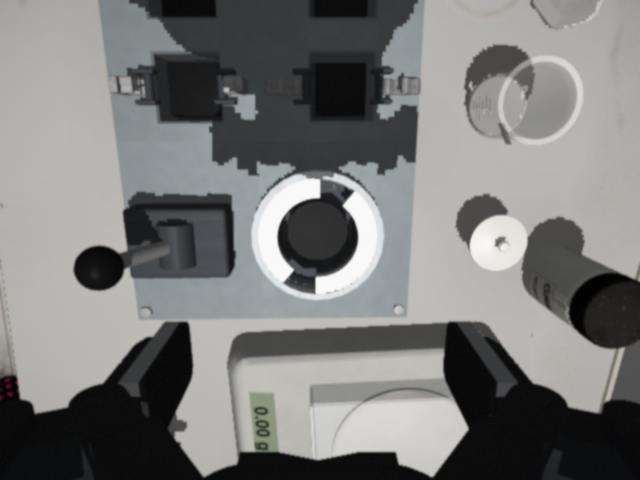

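The bayonet ring is at px (317,235), with slots near (337,190) and (300,280). Now a circle fit and the slot angles.

```bash
cat > sock.py <<'E'
from h import *
f=arm.grab_frame("wrist"); g=f["frame"].min(2)
m=(g>150).astype(np.uint8)
n,l,s,c=cv2.connectedComponentsWithStats(m)
# white lip pieces near expected projection
u0,v0=proj(f,np.array([.5843,-.1558,.06])); 
yy,xx=np.nonzero(m&(np.hypot(*np.meshgrid(np.arange(640)-u0,np.arange(480)-v0))<90).astype(np.uint8))
P=np.array([plane(f,u,v,.060)[:2] for u,v in zip(xx,yy)])*1000
r=np.hypot(*(P-[584.3,-155.8]).T); P=P[r<52]
from scipy.optimize import least_squares
C=np.array([584.3,-155.8])
for it in range(5):
    a=np.degrees(np.arctan2(P[:,1]-C[1],P[:,0]-C[0])); r=np.hypot(*(P-C).T)
    b=np.round(a/3).astype(int); o=[];inn=[]
    for k in np.unique(b):
        if (b==k).sum()>15: 
            o.append(P[b==k][r[b==k].argmax()]); 
            if r[b==k].min()<33: inn.append(P[b==k][r[b==k].argmin()])
    fo=least_squares(lambda q:np.hypot(*(np.array(o)-q[:2]).T)-q[2],[*C,47],loss="soft_l1").x
    fi=least_squares(lambda q:np.hypot(*(np.array(inn)-q[:2]).T)-q[2],[*C,29.5],loss="soft_l1").x
    C=(fo[:2]+fi[:2])/2
print("outer",fo.round(1),"inner",fi.round(1))
a=np.degrees(np.arctan2(P[:,1]-C[1],P[:,0]-C[0])); r=np.hypot(*(P-C).T)
q=(r>33)&(r<38); h=np.histogram(a[q],bins=np.arange(-180,181,4))[0]
print([(int(-180+4*i),int(x)) for i,x in enumerate(h) if x<.5*np.median(h)])
E
python3 sock.py
```

```text
outer [ 584.5 -156.1   51.5] inner [ 584.1 -155.3   29.1]
[(-124, 2), (-120, 0), (-116, 0), (-112, 0), (-108, 0), (-104, 0), (-100, 0), (-96, 0), (-92, 11), (56, 9), (60, 0), (64, 0), (68, 0), (72, 0), (76, 0), (80, 0), (84, 0), (88, 7)]
```

```bash
python3 -c "
from h import *
go(.4355,-.3685,.18,-7.5)"
```

```text
at [ 0.5825 -0.1495  0.2163] yaw 93.5 F [-0.3 -0.2 -0.1] j7 0.48 | shift [-210.1 -160.7   30.1] turn 1.763 rows 12
```

```bash
python3 -m creep '[[[-22,-17,0,0.147],[-44,-34,0,0.294],[-66,-50,0,0.44],[-88,-67,0,0.59],[-110,-84,5,0.735],[-132,-101,10,0.88],[-154,-118,15,1.03],[-176,-135,20,1.176],[-198,-152,25,1.323],[-210,-161,30,1.47],[-210,-161,30,1.617],[-210,-161,30,1.763]]]'; python3 -m creep '[[[0,0,0,0],[0,0,0,0],[0,0,0,0]]]'; python3 - <<'E'
from h import *
go(.4355,-.3685,.18,-7.5)
f=arm.grab_frame("wrist"); W=cloud(f); Z=W[...,2]
cv2.imwrite("pics/w8.png",f["frame"][:,:,::-1])
k=(W[...,0]<.5)
blobs(W,(Z>.075)&(Z<.09)&k,"handle",200)
blobs(W,(Z>.042)&(Z<.055)&k,"body",200)
blobs(W,(Z>.018)&(Z<.030)&k,"ears",50)
E
```

```text
t: 25.75
eef_pos: [0.4353, -0.3682, 0.1801]
tool_rot: [-3.121, -0.013, -0.137]
force: [1.0, 0.2, -0.2]
gripper_width: 0.0857
t: 26.05
eef_pos: [0.4357, -0.3678, 0.1801]
tool_rot: [-3.121, -0.013, -0.132]
force: [0.6, -0.0, 0.0]
gripper_width: 0.0855
at [ 0.4357 -0.3678  0.1801] yaw -7.6 F [ 0.6 -0.   0. ] j7 -0.65 | shift [-0.1  0.7  0.1] turn -0.001 rows 1
handle 2210 px [323.3 251.8] med [ 0.4356 -0.3696  0.0827] rect [ 433.8 -369.4] [16.  49.5] 80.8
body 6368 px [ 69. 213.] med [ 0.473  -0.2068  0.0491] rect [ 473.1 -188.6] [54.  84.9] 3.5
body 3018 px [323.7 236.1] med [ 0.436  -0.3728  0.0488] rect [ 434.4 -369.5] [53.1 51.5] 80.3
ears 318 px [544.1 113.1] med [ 0.4938 -0.5268  0.0243] rect [ 494.6 -520.1] [44.9 10.7] 90.0
ears 621 px [120.7 198.8] med [ 0.4753 -0.2299  0.0242] rect [ 474.4 -229.9] [51.1  2. ] 4.2
ears 375 px [325.  191.8] med [ 0.4621 -0.3743  0.0258] rect [ 457.7 -373.5] [46.4 22.4] 80.1
```

View pics/w8.png

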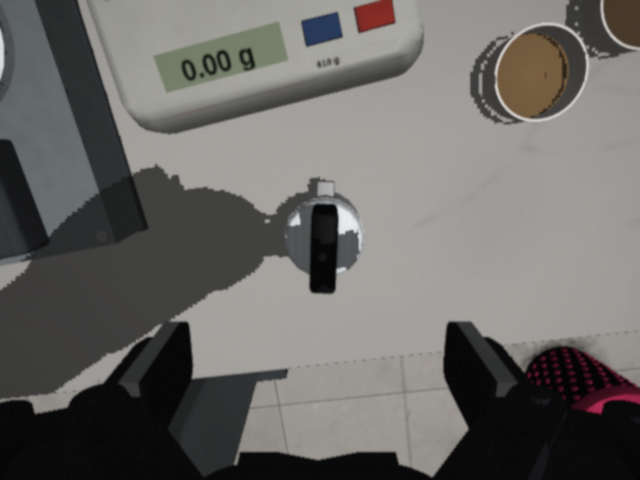

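```bash
python3 -c "
from h import *
go(.434,-.3694,.058,-9.2)"; python3 -m creep '[[[-2,2,45,0.028],[-2,2,90,0.028],[-2,2,120,0.028],[-2,2,122,0.028],[-2,2,122,0.028]]]';python3 -c "
from h import *
go(.434,-.3694,.058,-9.2)"
```

```text
at [ 0.4356 -0.3679  0.1802] yaw -7.6 F [-0.8 -0.5 -0.2] j7 -0.65 | shift [ -3.    4.2 122.1] turn 0.027 rows 3
t: 26.6
eef_pos: [0.4353, -0.3675, 0.0586]
tool_rot: [-3.121, -0.012, -0.16]
force: [-0.3, -0.8, 0.1]
gripper_width: 0.0852
at [ 0.4353 -0.3675  0.0586] yaw -9.2 F [-0.3 -0.8  0.1] j7 -0.58 | shift [-1.   2.   0.6] turn 0.0 rows 1
```

```bash
python3 -m creep '[[[-1,2,0,0],[-1,2,0,0],[-1,2,0,0]]]'; python3 -m creep '[[[0,0,0,0],[0,0,0,0],[0,0,0,0],[0,0,0,0],[0,0,0,0],[0,0,0,0],[0,0,0,0],[0,0,0,0]]]' 1; python3 -m creep '[[[0,0,-20,0],[0,0,-60,0],[0,0,-100,0],[0,0,-130,0],[0,0,-130,0],[0,0,-130,0]]]'; python3 - <<'E'
from h import *
go(.5843,-.1555,.18,73.8)
f=arm.grab_frame("scene"); cv2.imwrite("pics/s9.png",f["frame"][:,:,::-1])
f=arm.grab_frame("wrist"); cv2.imwrite("pics/w9.png",f["frame"][:,:,::-1])
E
```

```text
t: 26.9
eef_pos: [0.4345, -0.3701, 0.06]
tool_rot: [-3.121, -0.014, -0.16]
force: [0.1, 0.9, -0.6]
gripper_width: 0.0854
t: 27.7
eef_pos: [0.4345, -0.3701, 0.0601]
tool_rot: [-3.121, -0.015, -0.16]
force: [-0.2, 1.4, 4.0]
gripper_width: 0.0149
t: 28.3
eef_pos: [0.4323, -0.3721, 0.1896]
tool_rot: [-3.121, -0.015, -0.16]
force: [-0.1, 0.5, -2.7]
gripper_width: 0.0153
at [ 0.4323 -0.3721  0.1896] yaw -9.2 F [-0.1  0.5 -2.7] j7 -0.67 | shift [ 115.3 -237.8   16.3] turn -1.448 rows 10
```

View pics/s9.png

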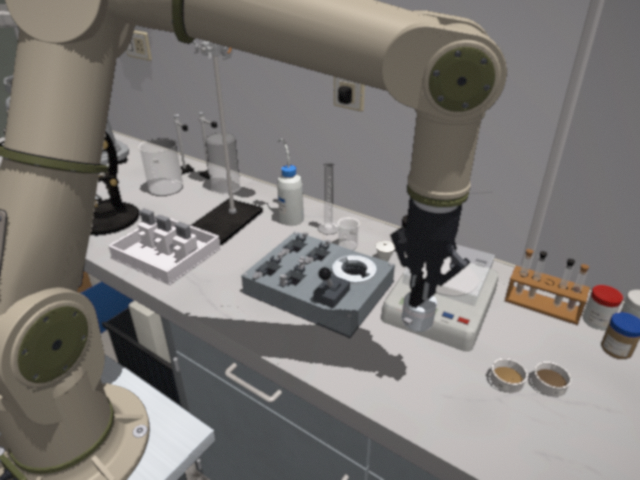

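View pics/w9.png

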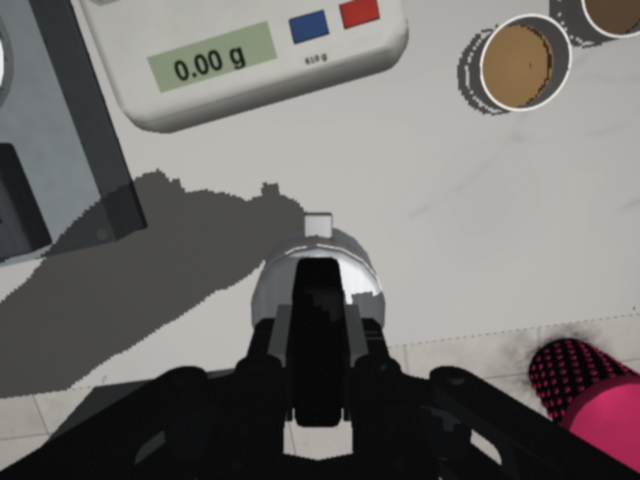

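The canister is held upright by its handle. I'm moving it over the socket, a little higher and turned to the slot angle.

```bash
python3 -m creep '[[[10,-20,-30,-0.14],[22,-45,-30,-0.28],[34,-70,-30,-0.43],[46,-95,-30,-0.57],[58,-120,-30,-0.72],[70,-145,-30,-0.86],[82,-170,-30,-1.01],[94,-195,-30,-1.15],[106,-218,-20,-1.3],[115,-237,0,-1.448],[115,-237,10,-1.448],[115,-237,10,-1.448]]]'; python3 -m creep '[[[0,0,0,0],[0,0,0,0],[0,0,0,0]]]'; python3 - <<'E'
from h import *
go(.5843,-.1555,.125,73.8)
f=arm.grab_frame("wrist"); cv2.imwrite("pics/w10.png",f["frame"][:,:,::-1])
E
```

```text
t: 29.6
eef_pos: [0.5816, -0.1544, 0.1814]
tool_rot: [3.138, -0.022, 1.288]
force: [-0.2, -0.6, -1.7]
gripper_width: 0.0149
t: 29.9
eef_pos: [0.5815, -0.1553, 0.1819]
tool_rot: [3.137, -0.022, 1.286]
force: [0.4, 0.2, -2.3]
gripper_width: 0.015
at [ 0.5815 -0.1553  0.1819] yaw 73.7 F [ 0.4  0.2 -2.3] j7 0.19 | shift [-0.6  2.5 56.9] turn -0.002 rows 2
```

View pics/w10.png

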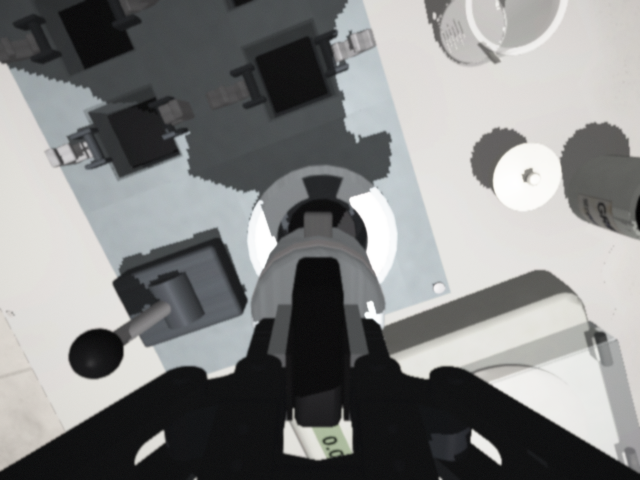

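```bash
python3 -m creep '[[[0,2,25,0],[0,2,45,0],[0,2,53,0],[0,2,53,0],[0,2,53,0]]]'; python3 - <<'E'
from h import *
go(.5845,-.155,.118,73.8)
f=arm.grab_frame("wrist"); cv2.imwrite("pics/w11.png",f["frame"][:,:,::-1])
f=arm.grab_frame("scene"); cv2.imwrite("pics/s11.png",cv2.resize(f["frame"][190:330,230:430,::-1],None,fx=4,fy=4,interpolation=cv2.INTER_CUBIC))
E
```

```text
t: 30.45
eef_pos: [0.5845, -0.1551, 0.13]
tool_rot: [3.136, -0.022, 1.286]
force: [-0.3, -0.1, -2.0]
gripper_width: 0.0147
at [ 0.5845 -0.1551  0.13  ] yaw 73.7 F [-0.3 -0.1 -2. ] j7 0.22 | shift [-0.2 -0.1 12. ] turn -0.002 rows 1
```

View pics/w11.png

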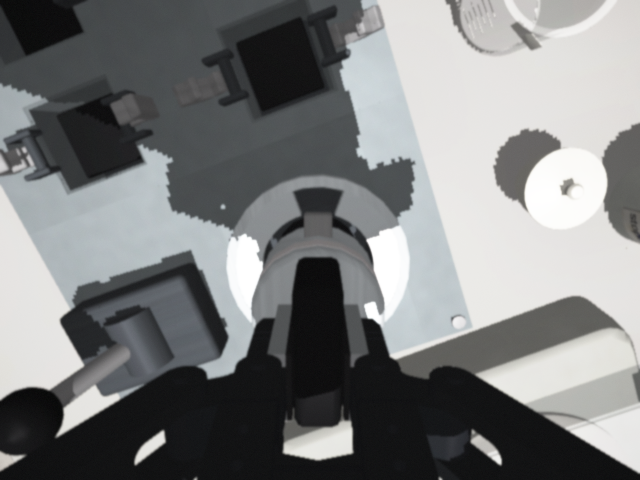

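View pics/s11.png

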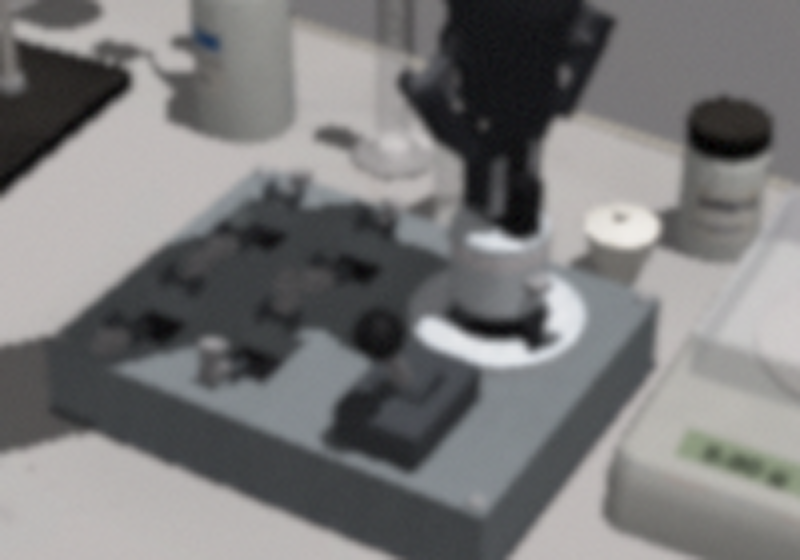

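The ear (318,225) lines up with the slot (318,200) and the body is concentric with the ring. I'll lower slowly, watching the force.

```bash
python3 -m creep '[[[0,0,6,0],[0,0,12,0],[0,0,16,0],[0,0,16,0]]]'; python3 -m creep '[[[0,0,4,0],[0,0,8,0],[0,0,12,0],[0,0,12,0]]]'; python3 -c "
from h import *
go(.5845,-.155,.080,73.8)"
```

```text
t: 30.95
eef_pos: [0.5845, -0.1545, 0.1134]
tool_rot: [3.137, -0.022, 1.286]
force: [-0.3, -1.0, -3.1]
gripper_width: 0.0146
t: 31.35
eef_pos: [0.5842, -0.1541, 0.1006]
tool_rot: [3.138, -0.022, 1.286]
force: [0.8, -0.9, -3.2]
gripper_width: 0.0146
at [ 0.5842 -0.1541  0.1006] yaw 73.7 F [ 0.8 -0.9 -3.2] j7 0.24 | shift [-1.3  0.5 20.6] turn -0.002 rows 1
```

```bash
python3 -m creep '[[[-1,0,3,0],[-1,0,6,0],[-1,0,9,0],[-1,0,9,0]]]'; python3 -m creep '[[[0,0,3,0],[0,0,6,0],[0,0,9,0],[0,0,9,0]]]'; python3 -c "
from h import *
go(.5845,-.155,.080,73.8)"
```

```text
t: 31.75
eef_pos: [0.5844, -0.1549, 0.0918]
tool_rot: [3.137, -0.022, 1.286]
force: [0.4, 1.5, 4.0]
gripper_width: 0.0152
t: 32.15
eef_pos: [0.5846, -0.1549, 0.0831]
tool_rot: [3.137, -0.022, 1.286]
force: [-1.4, 0.4, 6.6]
gripper_width: 0.0147
at [ 0.5846 -0.1549  0.0831] yaw 73.7 F [-1.4  0.4  6.6] j7 0.25 | shift [-0.2 -0.1  3.1] turn -0.002 rows 1
```

```bash
python3 -m creep '[[[0,0,2,0],[0,0,3,0],[0,0,3,0]]]'; python3 -m creep '[[[0,0,0,0.1],[0,0,0,0.2],[0,0,0,0.3],[0,0,0,0.4],[0,0,0,0.4]]]'; python3 -c "
from h import *
print(arm.state()['moment'].round(2))
go(.5845,-.155,.080,3.8)"
```

```text
t: 32.45
eef_pos: [0.5847, -0.155, 0.0806]
tool_rot: [3.136, -0.022, 1.286]
force: [-2.5, 1.9, 8.2]
gripper_width: 0.0152
t: 32.95
eef_pos: [0.5857, -0.1561, 0.0818]
tool_rot: [-3.141, -0.023, 0.882]
force: [0.1, -0.1, 7.9]
gripper_width: 0.0148
[-0.28 -0.07 -0.04]
at [ 0.5857 -0.1561  0.0818] yaw 50.5 F [ 0.1 -0.1  7.9] j7 -0.1 | shift [ 0.1 -1.6  1.8] turn 0.816 rows 6
```

```bash
python3 -m creep '[[[0,-1,2,0.1],[0,-1,2,0.2],[0,-1,2,0.3],[0,-1,2,0.4],[0,-1,2,0.4]]]'; python3 -c "
from h import *
print(arm.state()['moment'].round(2))
go(.5845,-.155,.080,3.8)"
```

```text
t: 33.45
eef_pos: [0.5861, -0.1567, 0.081]
tool_rot: [-3.135, -0.022, 0.478]
force: [0.4, -0.5, 7.3]
gripper_width: 0.0152
[-0.36 -0.13 -0.04]
at [ 0.5861 -0.1567  0.081 ] yaw 27.4 F [ 0.4 -0.5  7.3] j7 -0.46 | shift [-0.6 -2.2  1. ] turn 0.412 rows 3
```

```bash
python3 -m creep '[[[0,-1,1,0.1],[0,-1,1,0.2],[0,-1,1,0.3],[0,-1,1,0.36],[0,-1,1,0.41],[0,-1,1,0.41]]]'; python3 -c "
from h import *
print(arm.state()['moment'].round(2))
go(.5845,-.155,.080,3.8)"
```

```text
t: 34.05
eef_pos: [0.5868, -0.1571, 0.0813]
tool_rot: [-3.129, -0.021, 0.066]
force: [0.4, -0.9, 7.7]
gripper_width: 0.0147
[-0.45 -0.2  -0.03]
at [ 0.5868 -0.1571  0.0813] yaw 3.8 F [ 0.4 -0.9  7.7] j7 -0.82 | shift [-2.2 -2.3  1.3] turn -0.0 rows 1
```

```bash
for i in 1 2; do python3 -m creep '[[[0,0,0,0.03],[0,0,0,0.05],[0,0,0,0.05]]]' | egrep "tool_rot|force"; python3 -c "
from h import *
print(arm.state()['moment'].round(2))"; done
```

```text
tool_rot: [-3.128, -0.021, 0.016]
force: [-0.9, 0.9, 8.1]
[0.25 0.31 0.11]
tool_rot: [-3.126, -0.02, -0.034]
force: [-1.4, 4.8, 6.1]
[0.81 0.38 0.32]
```

It reached the stop about 5.7° past nominal, with the moment rising. I'll ease back a little and let it rise into the pockets.

```bash
python3 -m creep '[[[0,0,0,-0.03],[0,0,0,-0.07],[0,0,0,-0.07]]]' ; python3 -m creep '[[[0,0,-2,0],[0,0,-4,0],[0,0,-6,0],[0,0,-6,0]]]';python3 -c "
from h import *
print(arm.state()['moment'].round(2))
go(.5845,-.155,.088,3.8)"
```

```text
t: 34.95
eef_pos: [0.5877, -0.1562, 0.0825]
tool_rot: [-3.128, -0.022, 0.036]
force: [-2.3, 1.7, 6.4]
gripper_width: 0.0148
t: 35.35
eef_pos: [0.5877, -0.1561, 0.0878]
tool_rot: [-3.128, -0.022, 0.036]
force: [3.6, 0.0, -5.7]
gripper_width: 0.0148
[-0.13 -0.61 -0.08]
at [ 0.5877 -0.1561  0.0878] yaw 2.1 F [ 3.6  0.  -5.7] j7 -0.85 | shift [-3.2 -1.2 -0.2] turn -0.03 rows 1
```

The spring push ended and the lip now pulls back at TCP z 0.0878, so the underside is 32 mm below the mouth, which is the locked height. I'll release and look.

```bash
python3 -m creep '[[[0,0,0,0],[0,0,0,0],[0,0,0,0],[0,0,0,0],[0,0,0,0]]]' -1; python3 -m creep '[[[0,0,-30,0],[0,0,-70,0],[0,0,-115,0],[0,0,-115,0],[0,0,-115,0]]]'; python3 - <<'E'
from h import *
f=arm.grab_frame("wrist"); W=cloud(f); Z=W[...,2]
cv2.imwrite("pics/w12.png",f["frame"][:,:,::-1])
k=(abs(W[...,0]-.584)<.05)&(abs(W[...,1]+.155)<.05)
blobs(W,(Z>.10)&(Z<.125)&k,"handle",200)
blobs(W,(Z>.066)&(Z<.09)&k,"bodytop",200)
h=Z[k&(Z>.1)]; print(np.median(h)) 
go(.5,-.16,.2,3.8)
E
```

```text
t: 35.85
eef_pos: [0.5877, -0.1562, 0.0879]
tool_rot: [-3.128, -0.022, 0.036]
force: [-1.5, -0.8, 1.0]
gripper_width: 0.0844
t: 36.35
eef_pos: [0.5857, -0.1582, 0.204]
tool_rot: [-3.128, -0.024, 0.036]
force: [-0.1, 0.8, -1.9]
gripper_width: 0.0852
handle 2337 px [315.4 250.3] med [ 0.5887 -0.1561  0.1107] rect [ 586.8 -156.2] [49.8 15.9] 1.6
bodytop 3235 px [316.9 233.6] med [ 0.5901 -0.1595  0.0768] rect [ 587.8 -156. ] [53.9 51.9] 89.5
0.2715983439072369
at [ 0.5851 -0.1577  0.2026] yaw 2.1 F [-1.  -0.2 -1.2] j7 -0.92 | shift [-85.2  -0.8   0.7] turn -0.03 rows 2
```

View pics/w12.png

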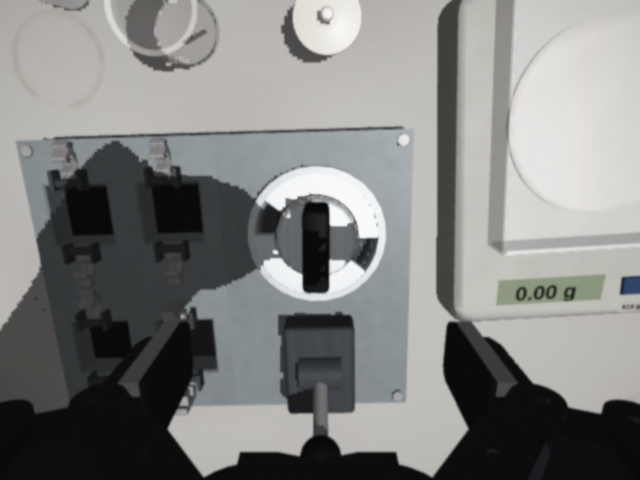

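The canister is seated: handle top reads 0.111 (locked 0.112), angle 1.6° against unit 3.8°, with the handle at px (316,247). Next is the lever, so I'm shutting the fingers and moving in front of the knob.

```bash
python3 -c "
from h import *
go(.424,-.166,.2,3.8)"; python3 -m creep '[[[-48,-1,0,0],[-96,-2,0,0],[-135,-3,0,0],[-160,-3,0,-0.03],[-161,-3,0,-0.03],[-161,-3,0,-0.03],[-161,-3,0,-0.03]]]' 1; python3 - <<'E'
from h import *
f=arm.grab_frame("wrist"); W=cloud(f); Z=W[...,2]
cv2.imwrite("pics/w13.png",f["frame"][:,:,::-1])
k=(abs(W[...,0]-.465)<.06)&(abs(W[...,1]+.16)<.04)
blobs(W,(Z>.128)&(Z<.145)&k,"knob",50)
blobs(W,(Z>.115)&(Z<.145)&k,"knob",50)
go(.422,-.166,.114,3.8)
E
```

```text
at [ 0.5851 -0.1577  0.2026] yaw 2.1 F [-1.  -0.2 -1.2] j7 -0.92 | shift [-161.4    2.5   -1. ] turn -0.03 rows 4
t: 37.1
eef_pos: [0.4244, -0.159, 0.1988]
tool_rot: [-3.126, -0.023, 0.068]
force: [-0.4, 0.0, -0.2]
gripper_width: -0.0002
knob 1799 px [333.3 202.5] med [ 0.4599 -0.1638  0.1335] rect [ 458.7 -163.8] [23.8 24.1] 4.7
knob 2009 px [333.1 201.3] med [ 0.4604 -0.1636  0.133 ] rect [ 459.1 -163.8] [24.9 25.5] 3.8
at [ 0.4246 -0.1596  0.199 ] yaw 3.9 F [ 0.8 -0.3  0.6] j7 -1.24 | shift [-4.9  7.4 84.9] turn 0.001 rows 2
```

View pics/w13.png

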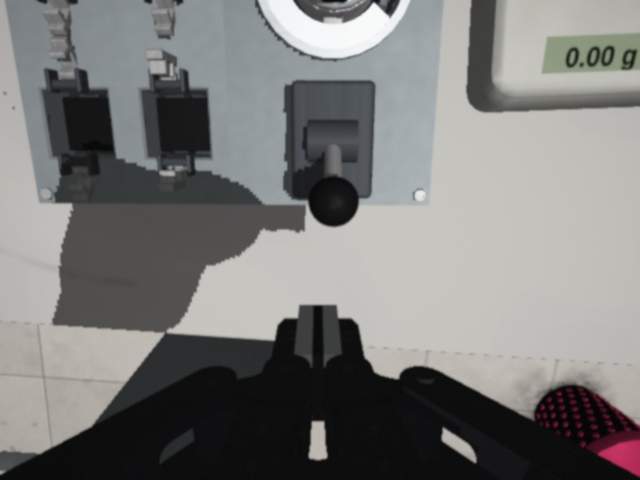

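The knob is at px (333,202), world (0.459, -0.164). I'll come down in front of it, then push back.

```bash
python3 -m creep '[[[-5,6,40,0],[-5,6,80,0],[-5,6,85,0],[-5,6,85,0]]]'; python3 -c "
from h import *
go(.4955,-.161,.114,3.8)"
```

```text
t: 37.55
eef_pos: [0.4203, -0.166, 0.1128]
tool_rot: [-3.132, -0.015, 0.065]
force: [0.2, -0.2, 0.6]
gripper_width: -0.0
at [ 0.4203 -0.166   0.1128] yaw 3.7 F [ 0.2 -0.2  0.6] j7 -0.89 | shift [75.4 -0.1 -0. ] turn -0.001 rows 2
```

```bash
python3 -m creep '[[[10,0,0,0],[20,0,0,0],[30,0,0,0],[40,0,0,0],[50,0,0,0],[58,0,0,0],[66,0,0,0],[70,0,0,0],[73,0,0,0],[75,0,0,0],[75,0,0,0]]]'; python3 -c "
from h import *
go(.4955,-.161,.114,3.8)
f=arm.grab_frame('wrist'); cv2.imwrite('pics/w14.png',f['frame'][:,:,::-1])"
```

```text
t: 38.65
eef_pos: [0.4936, -0.1614, 0.1135]
tool_rot: [-3.132, -0.012, 0.064]
force: [-6.1, 0.5, 3.0]
gripper_width: -0.0005
at [ 0.4936 -0.1614  0.1135] yaw 3.7 F [-6.1  0.5  3. ] j7 -0.84 | shift [ 1.9 -0.3 -0.5] turn -0.002 rows 1
```

View pics/w14.png

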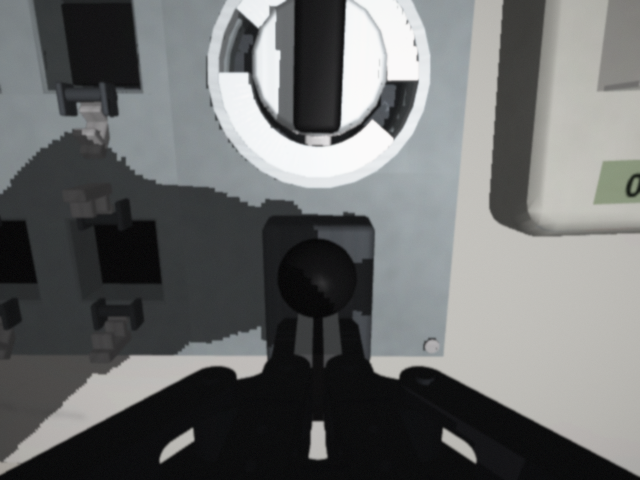

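```bash
python3 -m creep '[[[2,0,0,0],[4,0,0,0],[4,0,0,0]]]'; python3 -m creep '[[[-10,0,0,0],[-25,0,0,0],[-40,0,-10,0],[-60,0,-50,0],[-60,0,-100,0],[-60,0,-100,0],[-60,0,-100,0]]]'; python3 - <<'E'
from h import *
f=arm.grab_frame("wrist"); W=cloud(f); Z=W[...,2]
cv2.imwrite("pics/w15.png",f["frame"][:,:,::-1])
k=(abs(W[...,0]-.5)<.06)&(abs(W[...,1]+.16)<.04)
blobs(W,(Z>.115)&(Z<.145)&k,"knob",50)
k=(abs(W[...,0]-.59)<.05)&(abs(W[...,1]+.155)<.05)
blobs(W,(Z>.10)&(Z<.125)&k,"handle",200)
tray('t5.png')
f=arm.grab_frame("scene"); cv2.imwrite("pics/s15.png",f["frame"][:,:,::-1])
E
```

```text
t: 39.0
eef_pos: [0.4939, -0.1616, 0.1129]
tool_rot: [-3.129, -0.006, 0.061]
force: [-16.0, 2.4, 9.3]
gripper_width: 0.0005
t: 39.7
eef_pos: [0.4346, -0.1656, 0.2132]
tool_rot: [-3.127, -0.009, 0.064]
force: [-0.6, 0.5, 0.3]
gripper_width: 0.0002
knob 2113 px [319.  101.9] med [ 0.5158 -0.1604  0.133 ] rect [ 515.9 -160.3] [25.  25.4] 3.6
handle 448 px [319.2   6.9] med [ 0.563  -0.1572  0.1098] rect [ 563.7 -157. ] [ 5.3 15.8] 2.2
rim 314 px [219.5 297.9] med [0.4691 0.2316 0.0381] rect [439.6 287.9] [169.8 183.7] 3.6
rim 174 px [171.  310.8] med [0.4049 0.3921 0.0386] rect [424.7 386.2] [179.7  63.1] 22.5
floor 638 px [203.3 282.1] med [0.4962 0.2993 0.0045] rect [487.7 305.4] [ 60.  180.3] 3.2
floor 1027 px [204.  318.1] med [0.3931 0.2958 0.0043] rect [401.6 299.5] [ 83.7 180.7] 3.4
```

View pics/w15.png

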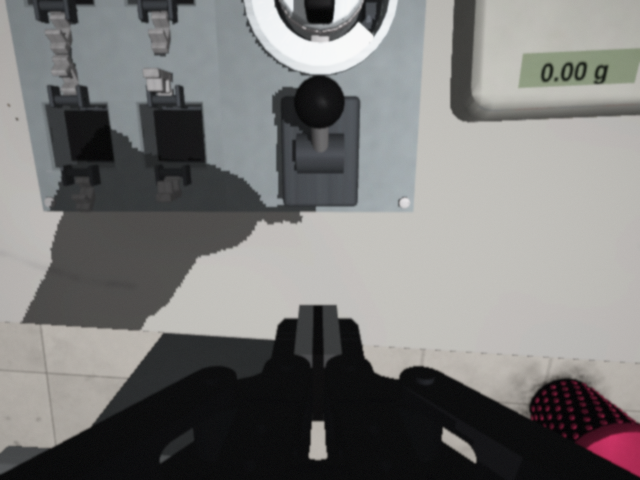

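View pics/s15.png

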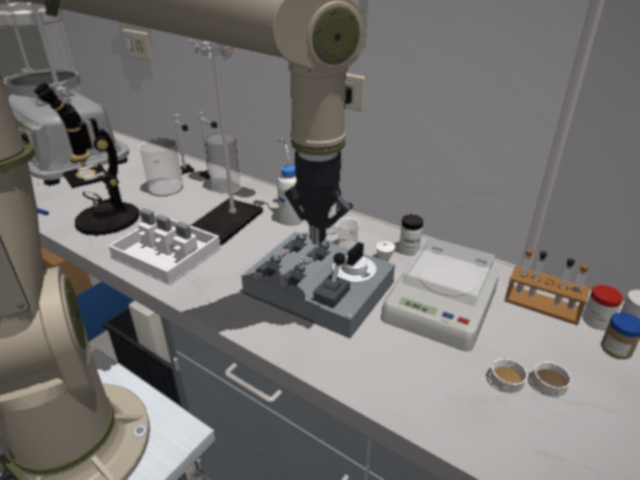

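View pics/t5.png

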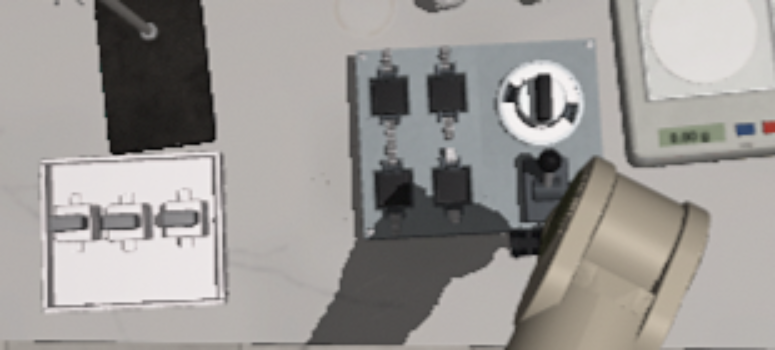

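The lever is against its back stop: the knob is at 0.516 (57 mm of travel), and 16 N moved it no farther. The tray holds all three cartridges, the canister is seated and the glassware is untouched, so I'm handing in.

```bash
python3 -c "
from rig import arm
print(arm.sign_off())"
```

```text
the job is handed in; nothing more can be done
None
```

The filter unit is serviced and I handed the job in at about 40 s; the hand-in gives no verdict.

- **Cartridges:** there were three (wells 0, 2 and 3; well 1 was empty). I pressed each to its stop, lifted it free and stood it on the tray floor. In the last top view all three are upright inside the tray. The tray was knocked about 1 cm before the third went in, so I re-measured it first.
- **Canister:** it went in through the slots, was pushed down to about 39 mm below the mouth, turned clockwise to the stop and let up.
    - After release the handle top read 0.111 m (0.112 m expected when locked).
    - Its angle was about 2° off the unit's x, and its centre about 2.5 mm to the back, which is the clearance in the socket. I did not try turning it back to test the lock.
- **Lever:** I pushed it back until it stopped; 16 N moved it no farther. The knob travelled 57 mm of a nominal 58 mm.
- **Glassware and crucible:** they looked undisturbed in the last pictures, but I did not measure their positions.
- **Forces and tilt:** the largest force I read was 40 N in z (about 43 N in all), at the wrist while pressing the last cartridge with the fingers. The tool drifted up to about 1.5° off vertical during the run, with no effect I could see.

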